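# Isolate and open the polishing cabinet

## Task

Make the bench polishing cabinet safe and open it. First swing the red isolator handle round to off so that the hole in its end lines up with the hole in the fixed padlock hasp; then swing the latch with the red knob fully clear of the lid, lift the lid slightly until its hidden orange safety catch comes up out of the deck, push that catch all the way along towards the open end of its slot, and raise the lid fully open and leave it standing. Leave the handle lined up, and do not knock the vase, hammer or chisel about.

Things in the scene. Friction and masses are not known exactly. Their poses are not given: they have to be found in the camera images.
- cabinet: Green fixed cabinet 260 (x) x 240 (y) x 100 mm high. Origin: centre of its underside. x points from the lid hinge (robot's side) to the latch deck (far side). Grey lid plate 160 x 220 x 8 mm: x -110 to +50, underside z 100 mm. Deck top z 100 mm: x +50 to +130. Latch on the deck's -y half; catch slot on the +y half, x 50 to 86, y 4 to 78 mm, wider (to x 112) from y 34 on: its open end.
- lid (a joint): Lid angle, rad: 0 shut, grows as the free edge (cabinet +x) rises, stop 1.15 = fully open (66 degrees). Hinge along the cabinet's y at x -110, z 100 mm. Stiff: stays where left; about 9 N at the handle lifts it. Held shut by the latch; once unlatched it rises only to about 0.26, where the catch stops it until pushed along.
- lid_handle (a point): Middle of the black round bar of the lid's bow handle: 14 mm diameter, 90 mm long along the cabinet's y, axis 37 mm above the lid's top face, 115 mm from the hinge axis along the lid. Moves and turns with the lid; its x axis runs along the lid away from the hinge, z is normal to the lid.
- latch (a joint): Primary latch swing, rad, about a vertical axis: 0 points over the lid (towards the hinge), grows as its knob swings to the cabinet's -y side (counter-clockwise from above), stop at 1.7. Clear of the lid from about 1.0, fully clear from 1.2. Stays where it is left; about 2 N at the knob moves it.
- latch_knob (a point): Centre of the top of the red upright knob of the latch, 18 mm diameter, 28 mm tall, standing on the 12 mm thick steel latch bar (bar top at cabinet z 122 mm, knob top 150 mm), 58 mm from the pivot.
- latch_pivot (a point): Point on the vertical pivot axis of the latch, at the height of the knob's top. Cabinet x 100, y -30 mm.
- catch (a joint): Travel of the orange secondary catch, m: 0 hooked, grows along the cabinet's +y, end at 0.042. Clears the deck from about 0.028; count on 0.034 or more. It rides on the lid, stays where it is left, about 2 N moves it.
- catch_top (a point): Centre of the top of the orange catch tab, 24 x 24 mm, 63 mm tall, standing just beyond the lid's free edge (180 mm from the hinge axis). With the lid shut it is sunk in its slot, top 3 mm below the deck; at lid 0.24 the top stands about 40 mm above the deck. Moves with lid and catch.
- isolator: Fixed grey isolator box 130 x 130 x 60 mm with yellow top plate; origin: centre of its underside on the bench. May stand left or right of the cabinet. On is along its x axis (red mark), off along its y axis (green mark).
- isolator_handle (a joint): Handle angle, rad, about the vertical axis through the box's centre: 0 along the box's x (on), grows counter-clockwise from above; 1.571 along the box's y is off with the hasp holes in line. The handle can overrun to 2.0; it stays where it is left. About 4 N at 50 mm from the pivot moves it.
- isolator_pivot (a point): On the handle's pivot axis at the height of its top (103 mm above the bench); x axis along the handle. Red bar 18 mm wide, 77 to 103 mm above the bench, reaching 68 mm from the axis; hub 48 mm across, 64 to 98 mm above the bench; then a flat 6 mm lug with a 12 mm hole, ending 94 mm from the axis.
- handle_hole (a point): Centre of the hole in the handle's end lug, at its underside, 80 mm from the pivot axis, 78 mm above the bench.
- hasp_hole (a point): Centre of the 12 mm hole in the fixed steel hasp plate on the isolator box's +y side, 80 mm from the pivot axis, at the plate's top, 70 mm above the bench.
- vase: Bystander: dark engraved metal vase standing upright, 100 mm across, 185 mm tall; origin at the centre of its foot. It stands on the other side of the cabinet from the isolator.
- hammer: Bystander: hammer with yellow handle, 240 mm long, lying beyond the cabinet; origin on its underside.
- chisel: Bystander: steel chisel, 140 mm long, 12 mm thick, lying beyond the cabinet; origin on its underside.

How it is judged:
By the outcome, as a careful person would: the job done as asked, in the order asked, and still so for the second after the job is handed in, with the robot touching nothing.
It also fails if it takes over 72 s, if anything falls off the work surface, if the arm or the gripper's body presses on something with over 40 N, if the wrist force passes 120 N, or if a joint passes its speed limit or range.

## Robot

A 7-joint arm with a two-finger parallel gripper is mounted at the origin on the work surface. World frame = base frame: x ahead of the robot, y to its left, z up, the work surface at z = 0. Lengths are in m, angles in rad, forces in N, time in s.
With the tool pointing down it reaches from about 0.425 to 0.875 m from the base axis. Payload 4.7 kg.
Tool frame: the origin (TCP) lies at the very end of the fingers, on their centre line; the grasp point (between the pads) lies 19 mm behind it (ctrl.grasp_offset is the distance from the TCP to the grasp point, in m); z points along the fingers, y is the direction in which the jaws open and shut (so a half turn about z gives the same grasp; the last joint's range is limited). The gripper opens to 87 mm and grips with 3 to 60 N. Pads are 19 mm wide; open, the fingers measure 117 mm over their backs; the gripper's body (75 mm by 190 mm) begins 51 mm behind the grasp point.
Start: joints at [1.283, 0.321, -0.07, 1.45, 0.023, 1.371, -0.057], TCP at [0.193, -0.621, 0.223] pointing down, gripper open.
Joint ranges: [-2.86, 2.86], [-0.3, 2.09], [-1.38, 1.24], [0.06, 2.45], [-1.56, 4.7], [0.09, 2.05], [-2.69, 2.69]. Speed limits (rad/s): [2.57, 2.57, 3.14, 3.14, 3.14, 3.14, 3.14].

## Interface

Orientations are given as a rotation vector (axis times angle).
In Python, from bench import ctrl gives the robot as it stands.
- The arm moves only by the shell command python3 -m creep 'ROWS' [FORCE]. ROWS is JSON, a list that holds one entry, the list of rows, each a list of 7 numbers: the opening, from 0 (shut) to 1 (fully open), then the shift along the tool's x, y, z in mm, then the turn, a rotation vector about the tool's x, y, z in rad. In form: [[[grip, dx, dy, dz, rx, ry, rz], ...]]. A call has 1 to 5 rows; each row is the pose to reach, as a shift and turn from the pose commanded when the call began, along the tool's axes at that moment; what a row does not reach only later rows make up. A row lasts 1/10 s, in which the tool goes at most 50 mm and 8.59 degrees, less where a joint would pass 70% of its speed; a pose out of reach is approached as far as the arm can. A call with a gripper value outside its range is refused whole. The fingers move at their own pace and stop on an object; FORCE is the grip in N (left out, the last holds). Time passes only in rows, so rows that repeat a pose let the fingers close. It gives the time, the measured TCP pose, the force and the opening at its end, in the units of the state.
- ctrl.get_state(): the state, without advancing time (a new reading comes with each control period).
- ctrl.get_image(name): name is "scene" or "top" or "wrist"; returns the picture (384x512x3 uint8, red, green, blue); there is no depth.
- ctrl.camera_params(name): a dict with "K" (3x3 intrinsics, pixels), "k1" (the pictures are not rectified: a ray, as slopes to the right and down, at radius r is drawn at 1 + k1 r^2 times it, then the intrinsics apply), "pose" (4x4, takes a point from camera to world coordinates). Camera axes: x right, y down, z forward; pixel columns grow to the right and rows downward; lengths in m; the calibration is good to about 2 mm. A picture is of the moment at which its call begins: read the wrist's pose just before it. camera_params takes no time and is no camera call; for the wrist camera it gives the pose at the moment of the call.
- ctrl.close_job(): hands the job in, once; it reports no verdict.
The state is a dict: "time": time; "joint_positions": joint angles; "qd": joint speeds; "joint_torque": joint torques, N m; "position": TCP position; "tool_rot": TCP orientation; "ft_force": force on the tool from outside, world axes, zero at the start; "torque": the same for the moment, N m; "grip_width": opening from 0.0 (shut) to 1.0 (fully open).
Only numpy, scipy, OpenCV 4.12 (cv2) and the standard library are available. Lean on these libraries where they do the work, as an engineer would, in place of code of your own. Each camera call takes 0.05 s, during which the arm holds its last target. There are 200 camera calls.

## Working session

There is one attempt and no reset: what is moved stays moved. The work goes in short steps, Python scripts to look and compute and a shell command to move; the robot and the scene stay as the last step left them, time stands still between calls to the robot, and variables do not carry over. Pictures are saved under pics/ and viewed, about 8 in all and at most 12, crops included, and the job is handed in when it is done.

```bash
mkdir -p pics; ls; python3 - <<'E'
from bench import ctrl
import cv2,numpy as np
np.set_printoptions(precision=4,suppress=True)
print(ctrl.get_state()['time'],ctrl.get_state()['position'],ctrl.get_state()['tool_rot'])
ims=[]
for n in ("top","scene"):
    im=ctrl.get_image(n); cv2.imwrite(f"pics/{n}0.png",im[:,:,::-1]); p=ctrl.camera_params(n); print(n,p)
E
```

```text
pics
0.0 [ 0.193  -0.6201  0.2215] [-3.104  -0.472   0.0007]
top {'K': array([[475.9572,   0.    , 257.3582],
       [  0.    , 475.9572, 192.0816],
       [  0.    ,   0.    ,   1.    ]]), 'k1': -0.12384045716927614, 'pose': array([[ 0.0062, -0.9787,  0.2053,  0.3605],
       [-1.    , -0.0064, -0.0005,  0.0337],
       [ 0.0018, -0.2053, -0.9787,  1.3175],
       [ 0.    ,  0.    ,  0.    ,  1.    ]])}
scene {'K': array([[467.584 ,   0.    , 258.0442],
       [  0.    , 467.584 , 193.9189],
       [  0.    ,   0.    ,   1.    ]]), 'k1': 0.06686113009681474, 'pose': array([[-0.1923,  0.6023, -0.7748,  1.5238],
       [ 0.9812,  0.1076, -0.1599,  0.2409],
       [-0.0129, -0.791 , -0.6117,  0.8193],
       [ 0.    ,  0.    ,  0.    ,  1.    ]])}
```

View pics/top0.png

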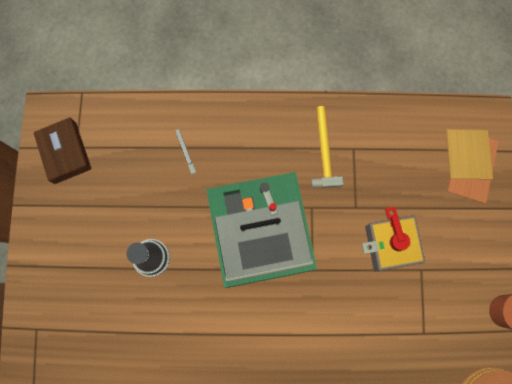

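View pics/scene0.png

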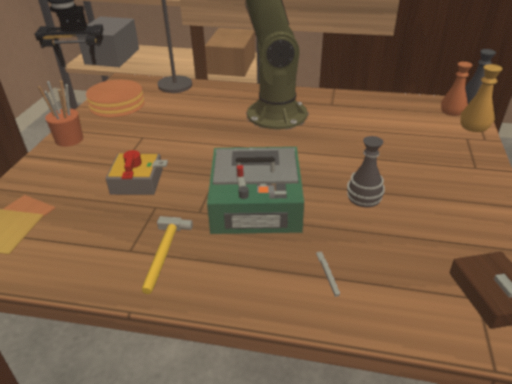

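```bash
cat > h.py <<'E'
import cv2,numpy as np
from bench import ctrl
np.set_printoptions(precision=4,suppress=True)
def ray(p,uv):
    K=p['K'];d=np.array([(uv[0]-K[0,2])/K[0,0],(uv[1]-K[1,2])/K[1,1]]);s=d.copy()
    for _ in range(20): s=d/(1+p['k1']*(s@s))
    return p['pose'][:3,3],p['pose'][:3,:3]@np.array([s[0],s[1],1])
def onz(p,uv,z):
    o,d=ray(p,uv);return o+d*(z-o[2])/d[2]
def proj(p,X):
    c=np.linalg.inv(p['pose'])@np.append(X,1);s=c[:2]/c[2];s=s*(1+p['k1']*(s@s));return p['K'][:2,:2]@s+p['K'][:2,2]
def blobs(im,lo,hi,amin=8):
    h=cv2.cvtColor(im,cv2.COLOR_RGB2HSV);m=cv2.inRange(h,lo,hi)
    if lo[0]==0 and hi[0]<8: m|=cv2.inRange(h,(174,lo[1],lo[2]),(180,255,255))
    n,l,s,c=cv2.connectedComponentsWithStats(m)
    return [(c[i],s[i],(l==i)) for i in range(1,n) if s[i][4]>=amin]
E
python3 - <<'E'
from h import *
a=cv2.imread('pics/top0.png');b=cv2.imread('pics/scene0.png')
o=np.zeros((600,800,3),np.uint8)
o[:360,:400]=cv2.resize(a[170:290,200:333],(400,360),interpolation=3)
o[:360,400:]=cv2.resize(b[138:238,203:314],(400,360),interpolation=3)
o[360:,:240]=cv2.resize(a[200:280,355:435],(240,240),interpolation=3)
o[360:,240:480]=cv2.resize(b[140:200,105:175],(240,240),interpolation=3)
cv2.imwrite('pics/z0.png',o)
for n,i in(('top',a),('scene',b)):
    i=i[:,:,::-1].copy();p=ctrl.camera_params(n)
    for nm,lo,hi,z in(('red',(0,170,90),(6,255,255),.15),('orange',(7,190,200),(14,255,255),.097),('yel',(20,180,120),(32,255,255),.06),('green',(65,80,30),(90,255,255),.1),('blk',(0,0,0),(180,255,38),.145)):
        for c,s,m in blobs(i,lo,hi):
            x,y=c
            if 140<y<290 : print(n,nm,c,s,onz(p,c,z))
        if nm=='green':
            m=max(blobs(i,lo,hi),key=lambda t:t[1][4])[2].astype(np.uint8)
            pts=cv2.findContours(m,0,2)[0];pts=max(pts,key=len)
            print(cv2.approxPolyDP(cv2.convexHull(pts),3,True)[:,0].tolist())
E
```

```text
top red [272.3438 206.5312] [270 204   6   6  32] [ 0.5688 -0.0045  0.15  ]
top red [396.8827 230.8827] [385 207  25  43 486] [ 0.5088 -0.3155  0.15  ]
top orange [247.1594 202.5942] [243 198  10  10  69] [0.5883 0.0595 0.097 ]
top yel [321.0299 142.1791] [317 107   9  69 134] [ 0.7667 -0.1425  0.06  ]
top yel [326.3787 141.3018] [322 106   9  70 169] [ 0.7694 -0.1575  0.06  ]
top yel [397.5297 244.0992] [ 374  219   48   48 1180] [ 0.4846 -0.3425  0.06  ]
top green [258.0799 211.8678] [ 207  173  109  114 2542] [0.5635 0.0309 0.1   ]
[[294, 173], [315, 268], [225, 286], [207, 190]]
top blk [260.6574 223.7593] [241 219  39  11 108] [0.5261 0.0244 0.145 ]
scene red [130.5847 162.1495] [122 150  18  28 301] [ 0.6028 -0.2818  0.15  ]
scene red [239.9048 168.7619] [238 166   4   8  21] [0.5826 0.0012 0.15  ]
scene green [250.1621 196.616 ] [223 186  70  18 401] [0.627  0.0357 0.1   ]
scene green [290.4138 191.1724] [287 186   9  10  29] [0.5872 0.1314 0.1   ]
[[223, 189], [255, 186], [292, 197], [287, 202], [228, 202], [223, 198]]
```

View pics/z0.png

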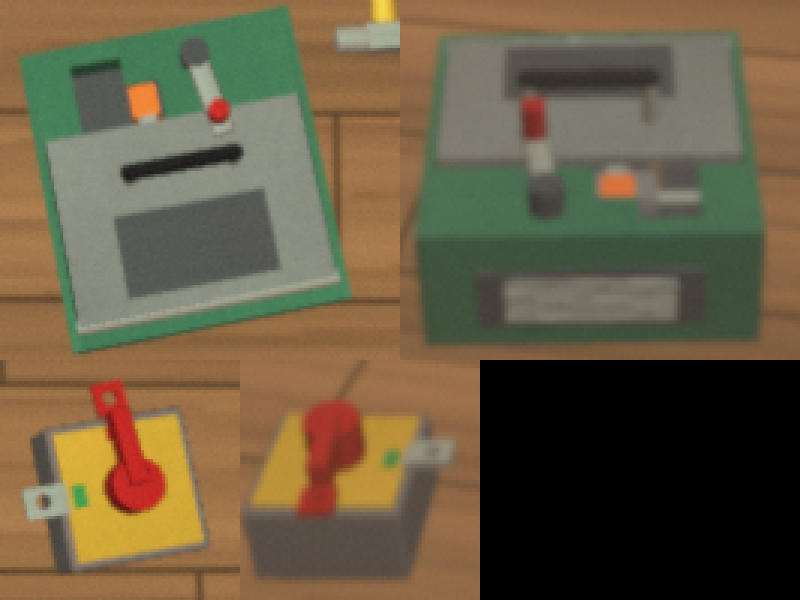

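```bash
python3 - <<'E'
from h import *
p=ctrl.camera_params('top');q=ctrl.camera_params('scene')
P=lambda u,v,z:onz(p,(u,v),z)
FL,FR,NR,NL=[P(u,v,.1) for u,v in((207.3,189),(295.4,172.7),(316.4,269.1),(225,287))]
print('cab corners',FL,FR,NR,NL,'len x',np.linalg.norm(FL-NL),np.linalg.norm(FR-NR),'y',np.linalg.norm(FL-FR),np.linalg.norm(NL-NR))
for a,b in((NL,FL),(NR,FR)): print('yaw',np.arctan2(*(b-a)[1::-1]))
for a,b in((FR,FL),(NR,NL)): print('yaw(y)',np.arctan2(*(b-a)[1::-1])-np.pi/2)
# lid corners z .108
L=[P(200+u/3.007,170+v/3,.108) for u,v in((48,143),(297,94),(340,277),(78,332))]
print('lid',L,np.linalg.norm(L[0]-L[1]))
print('pivot latch',P(200+194/3.007,170+50/3,.135),'knob',P(272.3,206.5,.15),'bar',P(200+120/3.007,170+174/3,.145+.0),P(200+239/3.007,170+152/3,.145))
print('hasp',P(369.3,247.3,.07),'hhole',P(391.3,213.3,.084),'hub',P(399.7,241.7,.098))
a=cv2.imread('pics/top0.png')[:,:,::-1].copy()
m=np.zeros(a.shape[:2],np.uint8)
for lo,hi in (((20,180,120),(32,255,255)),):
    for c,s,mm in blobs(a,lo,hi):
        if s[4]>500: m|=mm.astype(np.uint8)
hull=cv2.convexHull(np.vstack(cv2.findContours(m,0,2)[0]))
r=cv2.boxPoints(cv2.minAreaRect(hull)); r=[P(u,v,.062) for u,v in r]
print('yel',r,np.mean(r,0),[np.linalg.norm(r[i]-r[i-1]) for i in range(4)])
# 2-view knob top check
def tri(u,v):
    o1,d1=ray(p,u);o2,d2=ray(q,v);A=np.c_[d1,-d2];t=np.linalg.lstsq(A,o2-o1,rcond=None)[0];return o1+d1*t[0],o2+d2*t[1]
print('knob tri',tri((272.3,206.5),(239.9,166)))
print('hub tri',tri((399.7,241.7),(105+333/240*70-70,140+10)))
s=ctrl.get_state();print(s['time'],s['position'],s['tool_rot'])
from scipy.spatial.transform import Rotation as R
print(R.from_rotvec(s['tool_rot']).as_matrix())
w=ctrl.camera_params('wrist');print(w['pose'],w['K'],w['k1'])
E
```

```text
cab corners [0.6232 0.1643 0.1   ] [ 0.6688 -0.067   0.1   ] [ 0.4169 -0.1182  0.1   ] [0.3708 0.1132 0.1   ] len x 0.2576205906306762 0.25705956287578896 y 0.23572842270170297 0.23591035361897703
yaw 0.19978917072480296
yaw 0.20050608958735294
yaw(y) 0.19439460778749784
yaw(y) 0.196777209221785
lid [array([0.5463, 0.1391, 0.108 ]), array([ 0.5904, -0.0743,  0.108 ]), array([ 0.4335, -0.109 ,  0.108 ]), array([0.3864, 0.1105, 0.108 ])] 0.21785720125030697
pivot latch [0.6227 0.015  0.135 ] knob [ 0.5689 -0.0043  0.15  ] bar [0.5151 0.0758 0.145 ] [ 0.5341 -0.0224  0.145 ]
hasp [ 0.4753 -0.2631  0.07  ] hhole [ 0.5641 -0.3225  0.084 ] hub [ 0.4871 -0.3372  0.098 ]
yel [array([ 0.5342, -0.2776,  0.062 ]), array([ 0.5563, -0.3891,  0.062 ]), array([ 0.4437, -0.406 ,  0.062 ]), array([ 0.4231, -0.2958,  0.062 ])] [ 0.4893 -0.3421  0.062 ] [np.float64(0.1126314668954214), np.float64(0.11373471903944062), np.float64(0.11379632997988727), np.float64(0.11209618704305442)]
knob tri (array([ 0.5691, -0.0044,  0.1488]), array([ 0.5687, -0.0021,  0.1487]))
hub tri (array([ 0.4861, -0.3342,  0.1079]), array([ 0.4864, -0.335 ,  0.1082]))
0.1 [ 0.193  -0.6202  0.2216] [-3.1042 -0.472   0.0006]
[[ 0.9548  0.2972 -0.0006]
 [ 0.2972 -0.9548  0.0016]
 [-0.0001 -0.0017 -1.    ]]
[[ 0.2969 -0.9244 -0.2393  0.258 ]
 [-0.9549 -0.2878 -0.0731 -0.5995]
 [-0.0013  0.2502 -0.9682  0.3831]
 [ 0.      0.      0.      1.    ]] [[346.0263   0.     260.4831]
 [  0.     346.0263 193.2497]
 [  0.       0.       1.    ]] -0.00198681765623524
```

```bash
python3 -m creep '[[[1,20,-11,0,0,0,0],[1,50,-28,0,0,0,0],[1,85,-48,0,0,0,0],[1,124,-70,0,0,0,0],[1,164,-93,0,0,0,0]]]'; python3 -m creep '[[[1,40,-23,0,0,0,0.01],[1,80,-46,0,0,0,0.03],[1,115,-66,0,0,0,0.05],[1,145,-83,0,0,0,0.06],[1,163,-93,0,0,0,0.06]]]';python3 -m creep '[[[1,0,0,0,0,0,0]]]'
python3 - <<'E'
from h import *
p=ctrl.camera_params('wrist');im=ctrl.get_image('wrist')
np.save('pics/w1.npy',im);np.savez('pics/w1p.npz',**{k:np.array(v) for k,v in p.items()})
cv2.imwrite('pics/w1.png',im[:,:,::-1])
for nm,lo,hi in(('red',(0,150,80),(6,255,255)),('yel',(20,150,100),(32,255,255)),('green',(50,100,60),(85,255,255))):
    for c,s,m in blobs(im,lo,hi,60): print(nm,c,s)
E
```

```text
time: 0.6
position: [0.3226, -0.4818, 0.222]
tool_rot: [-3.106, -0.471, 0.001]
ft_force: [1.5, 0.7, -0.3]
grip_width: 1.002
time: 1.1
position: [0.4523, -0.3424, 0.2223]
tool_rot: [-3.117, -0.385, -0.001]
ft_force: [-0.9, -0.1, -0.3]
grip_width: 0.999
time: 1.2
position: [0.4527, -0.342, 0.2222]
tool_rot: [-3.116, -0.389, -0.001]
ft_force: [-0.1, -0.3, -0.2]
grip_width: 0.994
red [271.0143 107.336 ] [ 244   26   54  147 4553]
yel [270.8905 140.0302] [  206    72   134   134 11311]
green [220.9384 137.4692] [216 128  11  20 211]
```

View pics/w1.png

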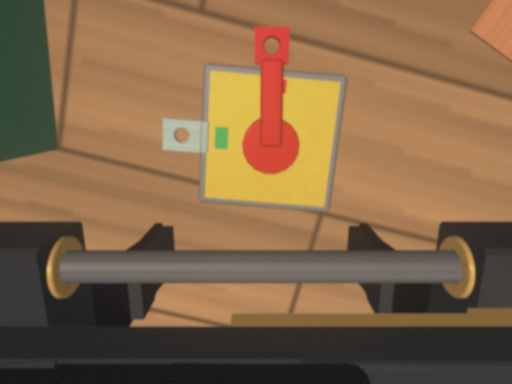

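```bash
python3 - <<'E'
from h import *
p=dict(np.load('pics/w1p.npz'));P=lambda u,v,z:onz(p,(u,v),z)[:2]
hasp=P(181.5,135,.07);hh=P(272,45,.084);hub=P(270.9,146,.098)
print('hasp',hasp,'hhole',hh,'hub',hub)
im=np.load('pics/w1.npy')
m=max(blobs(im,(20,150,100),(32,255,255),60),key=lambda t:t[1][4])[2].astype(np.uint8)
h=cv2.convexHull(np.vstack(cv2.findContours(m,0,2)[0]))
r=np.array([P(*x,.06) for x in cv2.boxPoints(cv2.minAreaRect(h))]);print(r,r.mean(0))
# base box: outer corners at z=.06
print('box',np.mean([P(*x,.06) for x in((206,65),(346,76),(327,210),(201,200))],0),np.linalg.norm(P(206,65,.06)-P(346,76,.06)))
for c in(hub,r.mean(0)):
    for k in(hasp,hh): d=k-c;print(np.hypot(*d),np.arctan2(d[1],d[0]))
s=ctrl.get_state();print(s['position'],s['tool_rot'])
E
```

```text
hasp [ 0.4751 -0.2623] hhole [ 0.5656 -0.3221] hub [ 0.4882 -0.341 ]
[[ 0.4212 -0.2893]
 [ 0.5349 -0.2752]
 [ 0.554  -0.3879]
 [ 0.4412 -0.4126]] [ 0.4878 -0.3412]
box [ 0.4885 -0.3412] 0.12447179052726436
0.07982536928941211 1.7365141239575081
0.0796185890736789 0.23973180143953848
0.07995159374054717 1.7309034849385005
0.08007523116228969 0.2408738930101201
[ 0.4508 -0.3445  0.2222] [-3.1175 -0.3841  0.0008]
```

```bash
python3 -m creep '[[[1,30,2,20,0,0,0],[1,65,4,50,0,0,0],[1,87,6,80,0,0,0],[1,87,6,105,0,0,0],[1,87,6,120,0,0,0]]]'; python3 -m creep '[[[1,0,0,10,0,0,0],[1,0,0,18,0,0,0],[0.4,0,0,20,0,0,0],[0.3,0,0,20,0,0,0],[0.3,0,0,20,0,0,0]]]';python3 -m creep '[[[0.1,0,0,0,0,0,0],[0.1,0,0,0,0,0,0],[0.1,0,0,0,0,0,0],[0.1,0,0,0,0,0,0],[0.1,0,0,0,0,0,0]]]' 15
```

```text
time: 1.75
position: [0.5337, -0.3319, 0.0994]
tool_rot: [-3.117, -0.376, 0.007]
ft_force: [-0.9, -1.1, -0.8]
grip_width: 1.003
time: 2.25
position: [0.5365, -0.3314, 0.0838]
tool_rot: [3.117, 0.378, 0.002]
ft_force: [0.5, -0.9, 0.4]
grip_width: 0.81
time: 2.75
position: [0.536, -0.3308, 0.0826]
tool_rot: [3.119, 0.379, -0.0]
ft_force: [-0.3, -0.1, -0.1]
grip_width: 0.354
```

```bash
python3 -m creep '[[[0.1,0,0,0,0,0,0],[0.1,0,0,0,0,0,0],[0.1,0,0,0,0,0,0],[0.1,0,0,0,0,0,0]]]' 15; python3 -m creep '[[[0.1,-0.3,-5,0,0,0,-0.1],[0.1,-1,-9.9,0,0,0,-0.2],[0.1,-2.2,-14.8,0,0,0,-0.3],[0.1,-3.9,-19.5,0,0,0,-0.4],[0.1,-6.1,-24,0,0,0,-0.5]]]'
```

```text
time: 3.15
position: [0.536, -0.3299, 0.0825]
tool_rot: [-3.117, -0.379, 0.001]
ft_force: [-1.5, 2.9, 2.2]
grip_width: 0.204
time: 3.65
position: [0.5249, -0.3086, 0.0825]
tool_rot: [2.925, 1.145, 0.002]
ft_force: [1.8, 0.9, -1.2]
grip_width: 0.207
```

```bash
for i in 1 ; do python3 -m creep '[[[0.1,-0.3,-5,0,0,0,-0.1],[0.1,-1,-9.9,0,0,0,-0.2],[0.1,-2.2,-14.8,0,0,0,-0.3],[0.1,-3.9,-19.5,0,0,0,-0.4],[0.1,-6.1,-24,0,0,0,-0.5]]]'; done; python3 -m creep '[[[0.1,-0.3,-5,0,0,0,-0.1],[0.1,-1,-9.9,0,0,0,-0.2],[0.1,-2.2,-14.8,0,0,0,-0.3],[0.1,-3.9,-19.5,0,0,0,-0.4],[0.1,-6.1,-24,0,0,0,-0.5]]]';python3 -m creep '[[[0.1,0,0,0,0,0,0],[0.1,0,0,0,0,0,0]]]'
```

```text
time: 4.15
position: [0.5045, -0.295, 0.0825]
tool_rot: [2.55, 1.833, 0.003]
ft_force: [2.9, 1.9, -2.5]
grip_width: 0.207
time: 4.65
position: [0.4803, -0.293, 0.0825]
tool_rot: [2.016, 2.406, 0.003]
ft_force: [3.8, 2.1, -3.4]
grip_width: 0.206
time: 4.85
position: [0.4798, -0.293, 0.0825]
tool_rot: [2.024, 2.401, 0.001]
ft_force: [3.4, 1.8, -2.2]
grip_width: 0.208
```

```bash
python3 -m creep '[[[0.5,0,0,0,0,0,0],[0.5,0,0,0,0,0,0],[0.5,0,0,0,0,0,0],[0.5,0,0,0,0,0,0],[0.5,0,0,-10,0,0,0]]]';  python3 -m creep '[[[0.3,0,0,-25,0,0,0],[0.1,0,0,-60,0,0,0],[0,-25,0,-100,0,0,0],[0,-45,0,-130,0,0,0],[0,-50,0,-140,0,0,0]]]';python3 -m creep '[[[0,0,0,0,0,0,0],[0,0,0,0,0,0,0]]]'
python3 - <<'E'
from h import *
p=ctrl.camera_params('wrist');im=ctrl.get_image('wrist')
np.save('pics/w2.npy',im);np.savez('pics/w2p.npz',**{k:np.array(v) for k,v in p.items()})
cv2.imwrite('pics/w2.png',im[:,:,::-1])
c=np.linalg.inv(p['pose'])
print(proj(p,[.4751,-.2623,.084]))
E
```

```text
time: 5.35
position: [0.4778, -0.2932, 0.0917]
tool_rot: [-2.022, -2.4, 0.001]
ft_force: [0.3, -0.4, -1.3]
grip_width: 0.49
time: 5.85
position: [0.4885, -0.3463, 0.2371]
tool_rot: [2.023, 2.394, -0.001]
ft_force: [0.5, -0.4, -0.5]
grip_width: 0.131
time: 6.05
position: [0.487, -0.3414, 0.2314]
tool_rot: [-2.021, -2.402, -0.0]
ft_force: [0.0, 0.4, -0.5]
grip_width: 0.022
[262.7469  90.5283]
```

View pics/w2.png

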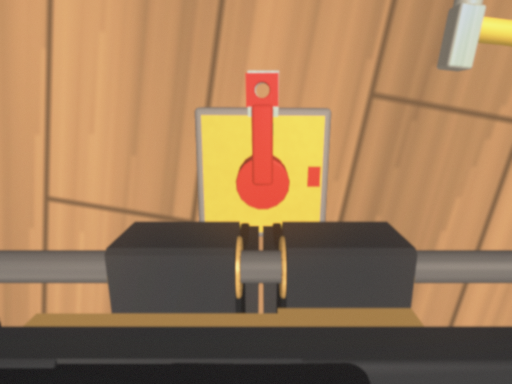

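```bash
python3 -m creep '[[[0.5,20,9,0,0,0,0.12],[0.5,50,22,0,0,0,0.25],[0.5,85,37,0,0,0,0.39],[0.5,122,53,0,0,0,0.53],[0.5,159,69,0,0,0,0.67]]]'; python3 - <<'E'
from h import *
from scipy.spatial.transform import Rotation as R
M=R.from_rotvec(ctrl.get_state()['tool_rot']).as_matrix();print(ctrl.get_state()['position'],np.arctan2(M[1,0],M[0,0]))
E
```

```text
time: 6.6
position: [0.5274, -0.1716, 0.2308]
tool_rot: [-2.703, -1.596, 0.003]
ft_force: [0.8, 0.3, 0.7]
grip_width: 0.384
[ 0.5274 -0.1716  0.2308] 1.0669606383278452
```

```bash
python3 -m creep '[[[0.5,30,-20,0,0,0,0.14],[0.5,65,-45,0,0,0,0.28],[0.5,95,-68,0,0,0,0.42],[0.5,118,-83,0,0,0,0.56],[0.5,128,-91,0,0,0,0.7]]]';python3 -m creep '[[[0.5,0,0,0,0,0,0.1],[0.5,0,0,0,0,0,0.17],[0.5,0,0,0,0,0,0.17],[0.5,0,0,0,0,0,0.17]]]'; python3 - <<'E'
from h import *
p=ctrl.camera_params('wrist');im=ctrl.get_image('wrist')
np.save('pics/w3.npy',im);np.savez('pics/w3p.npz',**{k:np.array(v) for k,v in p.items()})
cv2.imwrite('pics/w3.png',im[:,:,::-1])
for nm,lo,hi,z in(('red',(0,150,80),(6,255,255),.15),('or',(7,170,150),(16,255,255),.097)):
    for c,s,m in blobs(im,lo,hi,60): print(nm,c,s,onz(p,c,z))
E
```

```text
time: 7.1
position: [0.5079, -0.0137, 0.2311]
tool_rot: [-3.086, -0.581, 0.004]
ft_force: [-0.0, -0.8, -0.3]
grip_width: 0.498
time: 7.5
position: [0.5088, -0.0179, 0.2314]
tool_rot: [-3.125, -0.32, 0.003]
ft_force: [0.2, -0.4, 0.3]
grip_width: 0.503
red [258.6359 111.8251] [247 101  24  23 423] [ 0.5698 -0.0033  0.15  ]
```

View pics/w3.png

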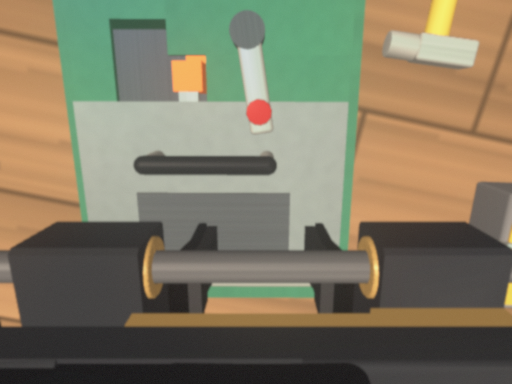

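```bash
python3 - <<'E'
from h import *
p=dict(np.load('pics/w3p.npz'));P=lambda u,v,z:onz(p,(u,v),z)[:2]
th=.198
a,b=P(140,165,.150),P(272,165,.150);print('bar',a,b,np.hypot(*(a-b)),(a+b)/2,'yaw',np.arctan2(*(a-b)[::-1])-np.pi/2)
l,r=P(78,101,.108),P(349,101,.108);print('lid',l,r,np.hypot(*(l-r)),(l+r)/2,np.arctan2(*(l-r)[::-1])-np.pi/2)
print('pivot',P(247.5,30,.13),P(247.5,30,.15),'catch',P(189,74,.097))
dr=P(357,101,.1);dl=P(70,101,.1);print('deck w',np.hypot(*(dl-dr)),(dl+dr)/2)
th=.198;Rm=np.array([[np.cos(th),-np.sin(th)],[np.sin(th),np.cos(th)]])
C=np.array([.5199,.0231])
for n,x in(('bar',(a+b)/2),('lidmid',(l+r)/2),('pivot',P(247.5,30,.135)),('knob',np.array([.5698,-.0033])),('catch',P(189,74,.097))): print(n,1e3*Rm.T@(x-C))
s=ctrl.get_state();print(s['position'],s['tool_rot'],2*np.arctan2(s['tool_rot'][1],s['tool_rot'][0]))
E
```

```text
bar [0.5167 0.0718] [ 0.5357 -0.02  ] 0.09377024319646524 [0.5262 0.0259] yaw 0.20392525798571315
lid [0.5479 0.1392] [ 0.5916 -0.072 ] 0.21569683118785632 [0.5697 0.0336] 0.2038247097557082
pivot [0.6223 0.0155] [0.6188 0.0141] catch [0.5864 0.058 ]
deck w 0.23485482901770705 [0.5696 0.0346]
bar [6.7392 1.5146]
lidmid [50.9409  0.4921]
pivot [ 98.0174 -27.7383]
knob [ 43.7319 -35.7   ]
catch [72.0305 21.1797]
[ 0.5091 -0.018   0.2317] [-3.125  -0.3195  0.0024] -6.079410536367313
```

```bash
python3 -m creep '[[[0.5,25,-1,0,0,0,-0.05],[0.5,52,-2,15,0,0,-0.1],[0.5,62,-2,45,0,0,-0.1],[0.5,62,-2,75,0,0,-0.1],[0.5,62,-2,93,0,0,-0.1]]]';python3 -m creep '[[[0.5,0,0,6,0,0,0],[0.4,0,0,10,0,0,0],[0.1,0,0,10,0,0,0],[0.1,0,0,10,0,0,0],[0.1,0,0,10,0,0,0]]]' 12;python3 -m creep '[[[0.1,0,0,0,0,0,0],[0.1,0,0,0,0,0,0],[0.1,0,0,0,0,0,0]]]'
```

```text
time: 8.05
position: [0.5687, -0.0038, 0.1365]
tool_rot: [-3.104, -0.474, 0.006]
ft_force: [-0.1, -0.1, 0.8]
grip_width: 0.502
time: 8.55
position: [0.5708, -0.004, 0.1307]
tool_rot: [3.105, 0.472, 0.003]
ft_force: [-0.4, -0.0, 0.2]
grip_width: 0.222
time: 8.85
position: [0.5707, -0.004, 0.1305]
tool_rot: [3.105, 0.472, 0.002]
ft_force: [-1.6, 0.6, 4.4]
grip_width: 0.203
```

Gripped (width 18 mm). Swing the latch.

```bash
python3 -m creep '[[[0.1,0.3,5.8,0,0,0,-0.1],[0.1,1.2,11.5,0,0,0,-0.2],[0.1,2.6,17.1,0,0,0,-0.3],[0.1,4.6,22.6,0,0,0,-0.4],[0.1,7.1,27.8,0,0,0,-0.5]]]';python3 -m creep '[[[0.1,0.3,5.8,0,0,0,-0.1],[0.1,1.2,11.5,0,0,0,-0.2],[0.1,2.6,17.1,0,0,0,-0.3],[0.1,4.6,22.6,0,0,0,-0.4],[0.1,7.1,27.8,0,0,0,-0.5]]]';python3 -m creep '[[[0.1,0.3,5.8,0,0,0,-0.1],[0.1,1.2,11.5,0,0,0,-0.2],[0.1,2.6,17.1,0,0,0,-0.3],[0.1,4.6,22.6,0,0,0,-0.4],[0.1,4.6,22.6,0,0,0,-0.4]]]'
```

```text
time: 9.35
position: [0.5866, -0.027, 0.1305]
tool_rot: [-2.889, -1.233, -0.006]
ft_force: [1.9, 3.4, 1.9]
grip_width: 0.196
time: 9.85
position: [0.6116, -0.0396, 0.1305]
tool_rot: [-2.493, -1.91, -0.008]
ft_force: [1.7, 5.6, 3.2]
grip_width: 0.202
time: 10.35
position: [0.6345, -0.0402, 0.1305]
tool_rot: [-2.065, -2.366, -0.009]
ft_force: [1.0, 5.0, 3.5]
grip_width: 0.202
```

```bash
python3 -m creep '[[[0.6,0,0,0,0,0,0],[0.6,0,0,0,0,0,0],[0.6,0,0,0,0,0,0],[0.6,0,0,-8,0,0,0],[0.6,0,0,-30,0,0,0]]]';python3 -m creep '[[[0.6,0,0,-25,0,0,0],[0.6,15,-20,-30,0,0,-0.06],[0.6,45,-57,-30,0,0,-0.06],[0.6,70,-87,-30,0,0,-0.06],[0.6,80,-99,-30,0,0,-0.06]]]';python3 -m creep '[[[0.6,0,0,0,0,0,0],[0.6,0,0,20,0,0,0],[0.6,0,0,40,0,0,0],[0.6,0,0,55,0,0,0],[0.5,0,0,62,0,0,0]]]'
python3 - <<'E'
from h import *
im=ctrl.get_image('scene');cv2.imwrite('pics/s4.png',cv2.resize(im[100:250,180:330,::-1],(600,600),interpolation=3))
E
```

```text
time: 10.85
position: [0.6314, -0.045, 0.158]
tool_rot: [-2.07, -2.359, 0.005]
ft_force: [0.3, 0.2, 0.2]
grip_width: 0.552
time: 11.35
position: [0.5216, 0.0247, 0.1897]
tool_rot: [1.995, 2.426, -0.004]
ft_force: [-0.3, 0.9, 0.2]
grip_width: 0.6
time: 11.85
position: [0.5243, 0.0214, 0.1261]
tool_rot: [-1.999, -2.421, 0.001]
ft_force: [-0.2, -0.5, -0.4]
grip_width: 0.564
```

View pics/s4.png

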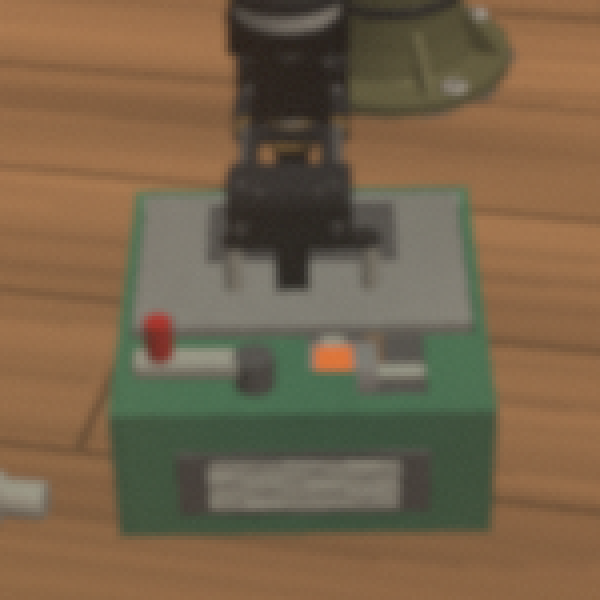

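```bash
python3 -m creep '[[[0,0,0,0,0,0,0],[0,0,0,0,0,0,0],[0,0,0,0,0,0,0],[0,0,0,0,0,0,0],[0,0,0,0,0,0,0]]]' 30;python3 -m creep '[[[0,0,0,0,0,0,0],[0,0,0,0,0,0,0],[0,0,0,0,0,0,0]]]'; python3 -m creep '[[[0,0,-1.2,-2.9,0,0,0],[0,0,-2.4,-5.7,0,0,0],[0,0,-3.7,-8.5,0,0,0],[0,0,-5.1,-11.3,0,0,0],[0,0,-6.5,-14,0,0,0]]]';python3 -m creep '[[[0,0,-1.5,-2.7,0,0,0],[0,0,-3,-5.5,0,0,0],[0,0,-4.7,-8,0,0,0],[0,0,-6.2,-10.4,0,0,0],[0,0,-7.5,-12,0,0,0]]]'
```

```text
time: 12.4
position: [0.526, 0.0224, 0.1282]
tool_rot: [1.998, 2.421, 0.004]
ft_force: [3.5, -0.4, -1.1]
grip_width: 0.148
time: 12.7
position: [0.526, 0.0223, 0.1282]
tool_rot: [1.998, 2.421, 0.004]
ft_force: [5.9, 0.5, -1.8]
grip_width: 0.152
time: 13.2
position: [0.5201, 0.0212, 0.1418]
tool_rot: [1.997, 2.421, 0.006]
ft_force: [8.2, 0.6, -7.4]
grip_width: 0.153
time: 13.7
position: [0.5132, 0.0198, 0.1541]
tool_rot: [1.997, 2.42, 0.007]
ft_force: [8.4, 1.5, -5.4]
grip_width: 0.148
```

```bash
python3 -m creep '[[[0.4,0,0,0,0,0,0],[0.4,0,0,0,0,0,0],[0.4,0,0,0,0,0,0],[0.4,0,0,-8,0,0,0],[0.4,0,0,-25,0,0,0]]]' 20;python3 -m creep '[[[0.2,0,0,-25,0,0,0],[0,-3,10,-28,0,0,0],[0,-6,35,-28,0,0,0],[0,-9.5,60,-28,0,0,0],[0,-9.5,76,-28,0,0,0]]]';python3 -m creep '[[[0,0,0,0,0,0,0],[0,0,0,20,0,0,0],[0,0,0,50,0,0,0],[0,0,0,75,0,0,0],[0,0,0,75,0,0,0]]]'
python3 - <<'E'
from h import *
im=ctrl.get_image('scene');cv2.imwrite('pics/s5.png',cv2.resize(im[100:250,180:330,::-1],(600,600),interpolation=3))
E
```

```text
time: 14.2
position: [0.5093, 0.0195, 0.1779]
tool_rot: [-1.997, -2.421, 0.003]
ft_force: [0.2, 0.1, 0.5]
grip_width: 0.393
time: 14.7
position: [0.5884, 0.0238, 0.2067]
tool_rot: [-2.001, -2.421, 0.0]
ft_force: [0.3, 0.4, 0.8]
grip_width: 0.043
time: 15.2
position: [0.5837, 0.0238, 0.1286]
tool_rot: [-1.996, -2.419, 0.008]
ft_force: [0.1, -0.1, -0.4]
grip_width: 0.002
```

View pics/s5.png

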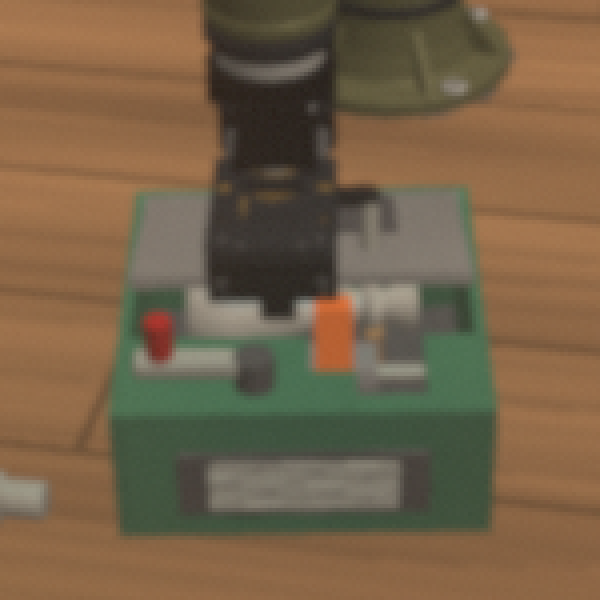

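```bash
python3 -m creep '[[[0,0,3,4,0,0,0],[0,3,5,8,0,0,0],[0,8,5,8,0,0,0],[0,13,5,8,0,0,0],[0,18,5,8,0,0,0]]]';python3 -m creep '[[[0,5,0,0,0,0,0],[0,10,0,0,0,0,0],[0,15,0,0,0,0,0],[0,20,0,0,0,0,0],[0,25,0,0,0,0,0]]]';python3 -m creep '[[[0,3,0,0,0,0,0],[0,6,0,0,0,0,0],[0,8,0,0,0,0,0],[0,9,0,0,0,0,0],[0,9,0,0,0,0,0]]]'
```

```text
time: 15.75
position: [0.589, 0.0432, 0.1241]
tool_rot: [1.999, 2.422, -0.0]
ft_force: [-0.9, -2.8, 0.6]
grip_width: 0.004
time: 16.25
position: [0.5839, 0.0682, 0.1236]
tool_rot: [1.999, 2.423, 0.0]
ft_force: [1.1, -1.3, 1.0]
grip_width: 0.007
time: 16.75
position: [0.582, 0.0769, 0.1234]
tool_rot: [-1.999, -2.423, -0.0]
ft_force: [0.0, 0.3, 0.6]
grip_width: 0.004
```

```bash
python3 -m creep '[[[0,1.5,0,0,0,0,0],[0,3,0,0,0,0,0]]]'; python3 -m creep '[[[0,1.5,0,0,0,0,0],[0,3,0,0,0,0,0]]]'
python3 - <<'E'
from h import *
im=ctrl.get_image('scene');cv2.imwrite('pics/s6.png',cv2.resize(im[100:250,180:330,::-1],(600,600),interpolation=3))
E
```

```text
time: 16.95
position: [0.5817, 0.0782, 0.1234]
tool_rot: [2.0, 2.422, -0.003]
ft_force: [1.4, -4.5, 1.6]
grip_width: 0.008
time: 17.15
position: [0.5816, 0.0785, 0.1233]
tool_rot: [2.0, 2.418, -0.007]
ft_force: [2.6, -10.0, 1.9]
grip_width: 0.002
```

View pics/s6.png

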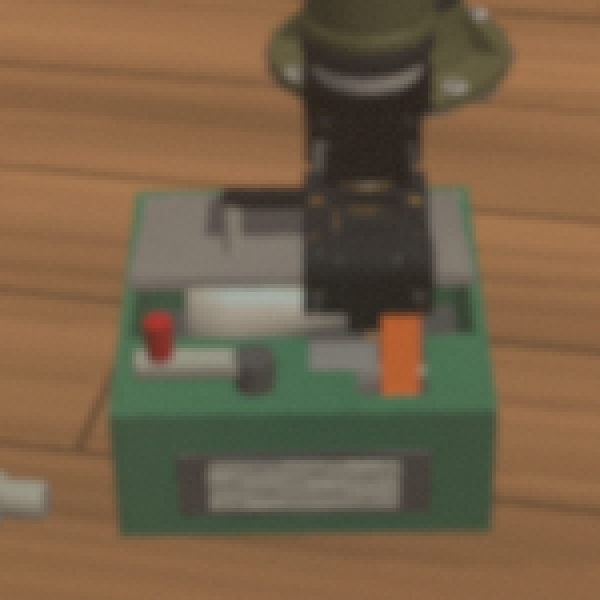

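```bash
python3 -m creep '[[[0,-4,0,0,0,0,0],[0,-10,0,0,0,0,0],[0,-16,0,-25,0,0,0],[0,-20,0,-60,0,0,0],[0.2,-20,0,-84,0,0,0]]]';python3 -m creep '[[[0.5,-5,-15,0,0,0,0],[0.5,-15,-40,0,0,0,0],[0.5,-22,-65,0,0,0,0],[0.5,-24,-79,0,0,0,0],[0.5,-24,-79,0,0,0,0]]]'; python3 -m creep '[[[0.5,0,0,0,0,0,0]]]'
```

```text
time: 17.7
position: [0.5851, 0.0633, 0.2092]
tool_rot: [-1.999, -2.423, -0.002]
ft_force: [0.9, -0.2, 0.1]
grip_width: 0.041
time: 18.2
position: [0.5103, 0.0239, 0.2073]
tool_rot: [2.001, 2.422, -0.003]
ft_force: [-0.6, -0.1, 0.2]
grip_width: 0.451
time: 18.3
position: [0.5121, 0.0247, 0.2077]
tool_rot: [1.999, 2.422, 0.001]
ft_force: [0.1, 0.9, 0.4]
grip_width: 0.481
```

```bash
python3 -m creep '[[[0.5,0,0,20,0,0,0],[0.5,0,0,40,0,0,0],[0.5,0,0,53,0,0,0],[0.3,0,0,53,0,0,0],[0,0,0,53,0,0,0]]]' 30;python3 -m creep '[[[0,0,0,0,0,0,0],[0,0,0,0,0,0,0],[0,0,0,0,0,0,0],[0,0,0,0,0,0,0]]]'; python3 -m creep '[[[0,0,-3.7,-5,0,0,0],[0,0,-7.6,-9.8,0,0,0],[0,0,-11.7,-14.3,0,0,0],[0,0,-16.1,-18.7,0,0,0],[0,0,-20.7,-22.8,0,0,0]]]'
```

```text
time: 18.8
position: [0.5123, 0.0251, 0.1548]
tool_rot: [-1.998, -2.424, -0.002]
ft_force: [0.4, -0.2, 0.2]
grip_width: 0.396
time: 19.2
position: [0.5124, 0.0243, 0.1552]
tool_rot: [1.999, 2.422, 0.001]
ft_force: [0.1, -0.3, 2.4]
grip_width: 0.15
time: 19.7
position: [0.4942, 0.0206, 0.1781]
tool_rot: [1.996, 2.419, 0.008]
ft_force: [9.4, 0.4, -6.1]
grip_width: 0.15
```

```bash
python3 -m creep '[[[0,0,-4.8,-3.9,0,0,0],[0,0,-9.8,-7.6,0,0,0],[0,0,-14.9,-11,0,0,0],[0,0,-20.3,-14.1,0,0,0],[0,0,-25.7,-17,0,0,0]]]';python3 -m creep '[[[0,0,-5.6,-2.6,0,0,0],[0,0,-11.3,-4.9,0,0,0],[0,0,-17.2,-6.9,0,0,0],[0,0,-23.1,-8.6,0,0,0]]]'
```

```text
time: 20.2
position: [0.471, 0.0159, 0.1966]
tool_rot: [1.993, 2.416, 0.013]
ft_force: [10.2, 0.8, -2.2]
grip_width: 0.15
time: 20.6
position: [0.4504, 0.0117, 0.2069]
tool_rot: [1.99, 2.413, 0.016]
ft_force: [12.3, 1.6, 5.8]
grip_width: 0.148
```

```bash
python3 -m creep '[[[0.28,0,0,0,0,0,0],[0.28,0,0,0,0,0,0],[0.28,0,0,0,0,0,0],[0.28,0,0,-10,0,0,0],[0.28,0,0,-30,0,0,0]]]' 20;python3 -m creep '[[[0.2,0,0,-20,0,0,0],[0,-5,10,-40,0,0,0],[0,-20,40,-40,0,0,0],[0,-28,85,-40,0,0,0],[0,-28,120,-40,0,0,0]]]'
python3 - <<'E'
from h import *
im=ctrl.get_image('scene');cv2.imwrite('pics/s7.png',cv2.resize(im[80:250,160:330,::-1],(600,600),interpolation=3))
E
```

```text
time: 21.1
position: [0.4415, 0.0113, 0.2313]
tool_rot: [-1.996, -2.42, 0.004]
ft_force: [-0.1, 0.4, 0.2]
grip_width: 0.279
time: 21.6
position: [0.5674, 0.0034, 0.272]
tool_rot: [-2.005, -2.417, 0.005]
ft_force: [0.6, -0.9, 2.0]
grip_width: 0.017
```

View pics/s7.png

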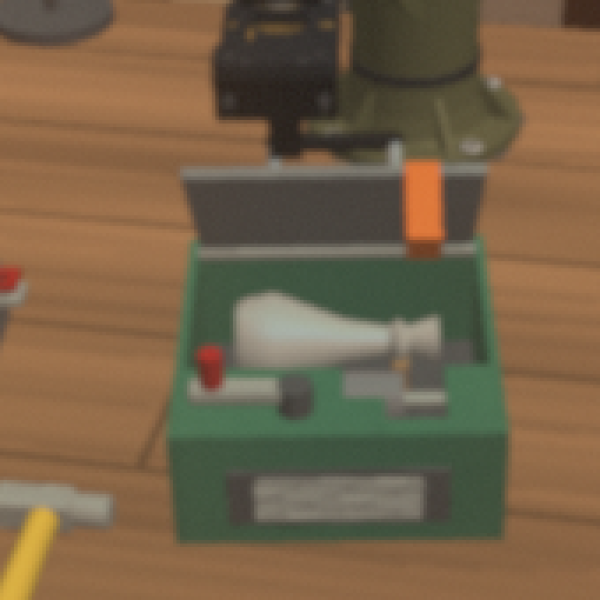

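```bash
python3 -m creep '[[[0,0,0,0,0,0,0],[0,0,0,20,0,0,0],[0,0,0,45,0,0,0],[0,0,0,65,0,0,0],[0,0,0,70,0,0,0]]]';python3 -m creep '[[[0,0,-10,0,0,0,0],[0,0,-20,0,0,0,0],[0,0,-28,0,0,0,0],[0,0,-34,0,0,0,0],[0,0,-39,0,0,0,0]]]';python3 -m creep '[[[0,0,-4,0,0,0,0],[0,0,-8,0,0,0,0],[0,0,-12,0,0,0,0],[0,0,-16,0,0,0,0],[0,0,-20,0,0,0,0]]]'
```

```text
time: 22.15
position: [0.5635, 0.0056, 0.201]
tool_rot: [-1.998, -2.422, 0.009]
ft_force: [0.5, -0.9, -0.4]
grip_width: 0.006
time: 22.65
position: [0.528, -0.0014, 0.2035]
tool_rot: [1.999, 2.422, -0.001]
ft_force: [-0.3, -0.4, -0.1]
grip_width: 0.002
time: 23.15
position: [0.5176, -0.0035, 0.2082]
tool_rot: [1.989, 2.412, 0.023]
ft_force: [16.7, 2.6, 14.3]
grip_width: 0.005
```

```bash
python3 -m creep '[[[0,0,-2,-3,0,0,0],[0,0,-5,-6,0,0,0],[0,0,-8,-8,0,0,0]]]';python3 -m creep '[[[0,0,-3,-2,0,0,0],[0,0,-6,-3.5,0,0,0],[0,0,-8,-5,0,0,0]]]'
python3 - <<'E'
from h import *
im=ctrl.get_image('scene');cv2.imwrite('pics/s8.png',cv2.resize(im[80:250,160:330,::-1],(600,600),interpolation=3))
p=ctrl.camera_params('scene')
from math import *
def W(x,y,z):
    t=.2;return [.5203+x*cos(t)-y*sin(t),.0238+x*sin(t)+y*cos(t),z]
for f in(.95,1.05,1.15):
  # lid underside free corners
  print(f,[((proj(p,W(-.11+.16*cos(f),y,.1+.16*sin(f)))-[160,80])*600/170).round(0) for y in(-.11,.11)])
E
```

```text
time: 23.45
position: [0.5074, -0.0055, 0.2151]
tool_rot: [1.991, 2.415, 0.017]
ft_force: [9.7, 0.9, 8.9]
grip_width: 0.006
time: 23.75
position: [0.4991, -0.0072, 0.2199]
tool_rot: [1.992, 2.415, 0.015]
ft_force: [9.7, 0.3, 8.1]
grip_width: 0.006
0.95 [array([175., 164.]), array([482., 160.])]
1.05 [array([176., 144.]), array([481., 140.])]
1.15 [array([176., 126.]), array([480., 121.])]
```

View pics/s8.png

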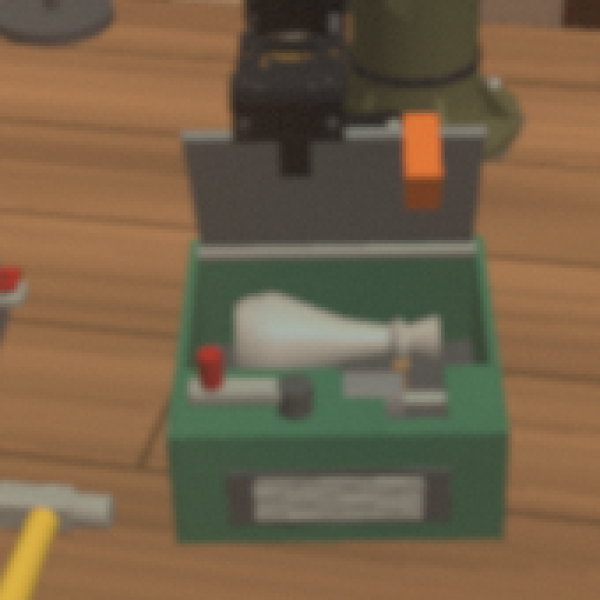

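```bash
python3 -m creep '[[[0,0,-2.5,-1.5,0,0,0],[0,0,-5,-2.7,0,0,0],[0,0,-7.5,-3.8,0,0,0]]]';python3 -m creep '[[[0,0,-2,-1,0,0,0],[0,0,-4,-2,0,0,0]]]';python3 -m creep '[[[0,0,-2,-1,0,0,0],[0,0,-2,-1,0,0,0]]]'
```

```text
time: 24.1
position: [0.4915, -0.0088, 0.2235]
tool_rot: [1.992, 2.416, 0.014]
ft_force: [10.4, 0.4, 9.1]
grip_width: 0.004
time: 24.3
position: [0.4906, -0.0088, 0.2247]
tool_rot: [1.988, 2.412, 0.024]
ft_force: [27.6, 1.5, -13.4]
grip_width: 0.008
time: 24.5
position: [0.4903, -0.0086, 0.2258]
tool_rot: [1.985, 2.41, 0.029]
ft_force: [27.4, 2.4, -12.2]
grip_width: 0.005
```

```bash
python3 -m creep '[[[0,0,8,0,0,0,0],[0,0,20,0,0,0,0],[0,0,40,0,0,0,0],[0,0,60,-20,0,0,0],[0,0,70,-60,0,0,0]]]';python3 -m creep '[[[0,-15,10,-20,0,0,0],[0,-50,20,-30,0,0,0],[0,-90,20,-30,0,0,0],[0,-135,20,-30,0,0,0],[0,-170,20,-30,0,0,0]]]';python3 -m creep '[[[0,0,0,0,0,0,0],[0,0,0,0,0,0,0]]]'
python3 - <<'E'
from h import *
im=ctrl.get_image('scene');t=ctrl.get_image('top')
o=np.zeros((600,800,3),np.uint8)
o[:,:500]=cv2.resize(im[80:250,100:320,::-1],(500,600),interpolation=3)[:, :500]
o[:300,500:]=cv2.resize(t[195:275,355:435,::-1],(300,300),interpolation=3)
o[300:,500:]=cv2.resize(t[90:300,110:350,::-1],(300,300),interpolation=3)
cv2.imwrite('pics/s9.png',o)
p=ctrl.camera_params('scene')
from math import *
def W(x,y,z):
    t=.2;return [.5203+x*cos(t)-y*sin(t),.0238+x*sin(t)+y*cos(t),z]
for f in(1.05,1.1,1.15,1.2):
  print(f,[((proj(p,W(-.11+.16*cos(f),y,.1+.16*sin(f)))-[100,80])*[500/220,600/170]).round(0) for y in(-.11,.11)])
q=ctrl.camera_params('top')
print('hole pred',(proj(q,[.4751,-.2623,.084])-[355,195])*3.75)
s=ctrl.get_state();print(s['time'],s['position'],s['ft_force'])
E
```

```text
time: 25.0
position: [0.5477, 0.0027, 0.2806]
tool_rot: [-1.995, -2.419, 0.003]
ft_force: [1.4, 0.0, 0.1]
grip_width: 0.006
time: 25.5
position: [0.6006, -0.1635, 0.3124]
tool_rot: [-2.002, -2.421, 0.001]
ft_force: [0.1, -0.5, -0.1]
grip_width: 0.006
time: 25.7
position: [0.6003, -0.1609, 0.3122]
tool_rot: [-2.0, -2.42, -0.002]
ft_force: [0.1, 0.8, 0.8]
grip_width: 0.004
1.05 [array([249., 144.]), array([446., 140.])]
1.1 [array([250., 135.]), array([446., 131.])]
1.15 [array([250., 126.]), array([445., 121.])]
1.2 [array([250., 117.]), array([445., 113.])]
hole pred [ 57.094  194.5186]
25.8 [ 0.6004 -0.1583  0.3129] [-0.1132  0.1654 -0.3954]
```

View pics/s9.png

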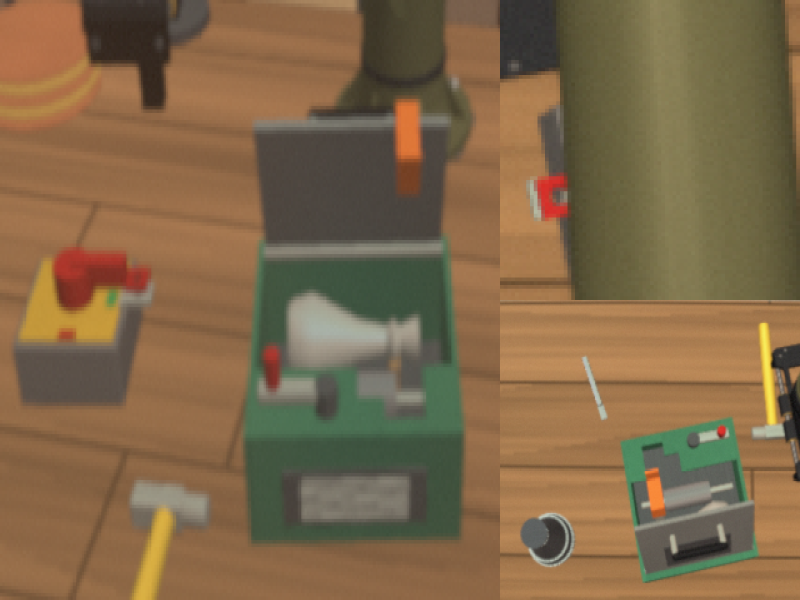

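```bash
python3 - <<'E'
from h import *
from math import *
im=ctrl.get_image('scene');g=cv2.cvtColor(im,cv2.COLOR_RGB2GRAY);p=ctrl.camera_params('scene')
def W(x,y,z):
    t=.2;return [.5203+x*cos(t)-y*sin(t),.0238+x*sin(t)+y*cos(t),z]
for y in(-.08,-.03,.09):
    u=proj(p,W(-.11+.16*cos(1.15),y,.1+.16*sin(1.15)));c=int(round(u[0]))
    print(c,u,[(f,proj(p,W(-.11+.16*cos(f),y,.1+.16*sin(f)))[1].round(2)) for f in(1.1,1.15)],dict(zip(range(107,124),g[107:124,c].tolist())))
    print('top corner',proj(p,W(-.11+.16*cos(1.15)-.008*sin(1.15),y,.1+.16*sin(1.15)+.008*cos(1.15))))
E
```

```text
222 [221.6836 115.5079] [(1.1, np.float64(118.08)), (1.15, np.float64(115.51))] {107: 125, 108: 126, 109: 128, 110: 128, 111: 128, 112: 127, 113: 128, 114: 129, 115: 123, 116: 105, 117: 83, 118: 74, 119: 74, 120: 71, 121: 72, 122: 70, 123: 73}
top corner [221.7587 112.9958]
241 [241.2382 115.2456] [(1.1, np.float64(117.82)), (1.15, np.float64(115.25))] {107: 121, 108: 123, 109: 117, 110: 96, 111: 70, 112: 62, 113: 88, 114: 113, 115: 120, 116: 101, 117: 78, 118: 71, 119: 71, 120: 73, 121: 70, 122: 72, 123: 72}
top corner [241.2542 112.7347]
288 [288.1681 114.5413] [(1.1, np.float64(117.11)), (1.15, np.float64(114.54))] {107: 79, 108: 79, 109: 79, 110: 80, 111: 82, 112: 100, 113: 118, 114: 122, 115: 103, 116: 83, 117: 71, 118: 69, 119: 71, 120: 70, 121: 69, 122: 71, 123: 69}
top corner [288.0421 112.0313]
```

```bash
python3 -c "
from bench import ctrl
print(ctrl.close_job())"
```

```text
the job is handed in; nothing more can be done
None
```

I finished the job in the order asked and handed it in at about 26 s of the 72 s allowed, with the robot touching nothing. The hand-in gives no verdict.

- **Isolator:** I swung the handle to off. The wrist camera showed its hole within about 1 pixel (under 1 mm) of the hasp hole. Nothing touched it after that. The arm hid part of it in the final top view, but the scene view shows the handle still over the hasp.
- **Latch:** I swung it to about 1.57 rad, so it is fully clear of the lid.
- **Catch:** I lifted the lid to about 0.24 rad and pushed the catch along until it hit its end stop. The force rose to 10 N there and it moved no further. The lid then rose freely past 0.26 rad.
- **Lid:** I lifted it by the handle to about 0.93 rad, then pushed it from underneath until it stopped moving, with the wrist force at about 30 N. It stayed up when I let go.
- **Bystanders:** The arm did not go near the vase or chisel, and I felt no contact with the hammer. In the final pictures the vase and chisel look undisturbed, but the arm partly covers the hammer in the top view.

One check disagreed slightly. In the last picture the lid's edge reads about 1.135 rad instead of 1.15. That is 0.8 pixel, within the roughly 2 mm camera calibration error, so I relied on having felt the stop.

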